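# Back the tube feed wheel up one notch

### The arm

A 6-joint arm with a two-finger parallel gripper is mounted at the origin on a cart in front of the work surface, level with it; the furniture and walls round the work are solid. World frame = base frame: x ahead of the robot, y to its left, z up, the work surface at z = 0. Lengths are in m, angles in rad, forces in N, time in s.
With the tool pointing down it reaches from about 0.35 to 1 m from the base axis. Payload 7.1 kg.
Tool frame: the origin (TCP) lies on the mounting face of the last link; the fingertips stand 173 mm ahead of it and the grasp point (between the pads) lies 155 mm ahead of it; z points along the fingers, y is the line along which they close (so a half turn about z gives the same grasp; the last joint's range is limited). The gripper opens to 85 mm and grips with 20 to 120 N. Pads are 22 mm wide; open, the fingers measure 114 mm over their backs; the gripper's body (76 mm by 85 mm) begins 54 mm behind the grasp point. The pads swing forward as they close: fully open they stand 13 mm farther back than shut.
Start: joints at [1.318, 0.423, 1.63, -0, 1.089, -0.019], TCP at [0.145, 0.608, 0.405] pointing down, gripper open.
Joint ranges: [-3, 3], [-0.9, 2.11], [0.09, 2.58], [-1.31, 4.45], [0.11, 2.69], [-2.54, 2.54]. Speed limits (rad/s): [2.39, 2.39, 3.01, 3.14, 3.14, 3.14].

### API

Orientations are given as [roll, pitch, yaw] about the fixed x, y, z axes, in that order (R = Rz(yaw) Ry(pitch) Rx(roll)).
In Python, from rig import status, viewer, order gives the robot as it stands.
- The arm moves only by the tool move_arm, never from a script. Its argument "deltas" is a list of rows, each an object of numbers: "tx", "ty", "tz": the shift along the tool's x, y, z in mm; "turn": the turn about the tool's z in degrees. A call has 1 to 12 rows; each row is the pose to reach, as a shift and turn from the pose commanded when the call began, along the tool's axes at that moment; what a row does not reach only later rows make up. A row lasts 1/10 s, in which the tool goes at most 50 mm and 8.59 degrees, less where a joint would pass 70% of its speed; a pose out of reach is approached as far as the arm can. A call with a gripper value outside its range is refused whole. "fingers" is the opening, from -1 (shut) to 1 (fully open), set as the call begins (left out, the last holds). The fingers move at their own pace and stop on an object; "grip_force" is the grip in N (left out, the last holds). Time passes only in rows, so rows that repeat a pose let the fingers close. It gives the time, the measured TCP pose, the force, the opening and the grip force at its end, in the units of the state.
- status.observe(): the state, without advancing time (a new reading comes with each control period).
- viewer.read_camera(name): name is "scene" or "top"; returns the picture (480x640x3 uint8, red, green, blue); there is no depth.
- viewer.camera_info(name): a dict with "camera_matrix" (3x3 intrinsics, pixels), "camera_from_world" (4x4, takes a point from world to camera coordinates). Camera axes: x right, y up, looking along -z (the intrinsics and any distortion apply to the point x, -y, -z); pixel columns grow to the right and rows downward; lengths in m; the calibration is good to about 2 mm. A picture is of the moment at which its call begins. camera_info takes no time and is no camera call.
- order.close_job(): hands the job in; it is judged then, once.
The state is a dict: "t": time; "joints": joint angles; "qd": joint speeds; "joint_efforts": joint torques, N m; "tcp_pos": TCP position; "orientation": TCP orientation; "force": force on the tool from outside, world axes, zero at the start; "moment": the same for the moment, N m; "finger_gap": finger opening in m; "finger_force": force on a finger pad.
Only numpy, scipy, OpenCV 4.12 (cv2) and the standard library are available. Lean on these libraries where they do the work, as an engineer would, in place of code of your own. Each camera call takes 0.05 s, during which the arm holds its last target. There are 200 camera calls.

### The job

The ratchet feed wheel has been stepped one notch too far. With a fingertip, tip its pawl up out of the teeth by the lever until it lies back on its own, push the wheel backward (counter-clockwise seen from above) by exactly one notch with its finger post, then tip the pawl over again so that it drops fully into the next notch. Only push: do not grip any part, do not feed the wheel forward a notch, and leave the bottle, slide box and torch beside it alone.

Things in the scene. Friction and masses are not known exactly. Their poses are not given: they have to be found in the camera images.
- feeder: Fixed aluminium base: round foot, 168 mm diameter, 12 mm thick, with a tongue on its -x side ending 141 mm from the centre. Origin on the bench, on the wheel's axis; x points from the pawl across the wheel, y left, z up; x, y, z below are in this frame. Carries a grey wheel, 156 mm diameter, top face at z = 36 mm, with empty wells, a hub and the pawl at its -x side.
- feeder_tooth (a point): Fixed point at x = -66, y = 0, z = 45 mm: height of the tops of the 10 steel saw teeth (9 mm high, radius 56 to 76 mm) that stand on the wheel's rim, at the place where the pawl's nose drops between them.
- feeder_rest (a point): Top of the fixed rest pillar (8 x 14 mm, 55 mm high) at x = -131, y = 30 mm, where the lever lies when the pawl is back.
- wheel (a joint): Wheel angle, rad, positive = backward = counter-clockwise from above; notch pitch 0.628 rad. Starts near 0. Drag of about 1.3 N at the post; it stays where it is left. Pawl fully down: play from -0.18 to +0.04 in the first notch, 0.45 to 0.67 in the next one back; farther back a tooth blocks it, going forward the teeth lift the pawl.
- wheel_post (a point): Top centre of the finger post, the one upright steel pin on the wheel: 12 mm diameter (18 mm foot collar up to z = 41 mm), 48 mm from the axis, top at z = 82 mm. At wheel angle 0 it stands at -20 degrees from the feeder's x axis (side away from the pawl); it moves toward +y as the wheel goes backward.
- wheel_axis (a point): Centre of the hub's top on the wheel's axis, z = 52 mm; hub 32 mm diameter. Two small capped tubes are pressed tight into the wheel 108 degrees either side of the post, tops at z = 50 mm, and turn with it.
- pawl (a joint): Pawl angle, rad, about a level hinge along y at x = -100, z = 52 mm. 0 = fully down; grows as the nose lifts and swings up away from the wheel; 1.92 = lying back on its rest. Gravity alone moves it: it balances near 1.2 rad; below that it falls into the teeth, above that it falls back and stays. Nose clear of the teeth above 0.3. Under 2 N at the knob moves it.
- pawl_hinge (a point): Point on the pawl's hinge axis at y = 0, between two bearing ears (y = -15 to 15 mm, up to z = 62 mm). Turns with the pawl: its z runs along the lever, its y along the hinge axis.
- pawl_knob (a point): Centre of the 12 mm black ball ending the lever, a 6 mm rod, 45 mm from hinge axis to ball centre, at y = 30 mm. Pawl down: it leans 30 degrees from upright toward the wheel (ball at x = -77.5, z = 91 mm); lying back it points away from the wheel, 10 degrees above level. Push it toward -x to lift the pawl.
- pawl_nose (a point): Point on the pawl arm above its nose, 36 mm from the hinge axis, y = 0. Arm: dark steel bar 10 mm wide, 8 mm thick, ending 40 mm from the axis. Pawl down: level toward +x, nose pointing down at its end. Lying back: standing up, leaning 20 degrees from upright away from the wheel; push its back toward +x to tip the pawl down.
- small_blue_bottle: Loose blue bottle, 54 mm diameter, 95 mm high, origin under its centre. Leave alone.
- slide_box: Loose green slide box, 35 x 85 x 36 mm, origin under its centre. Leave alone.
- pocket_torch: Loose black pocket torch, 23 x 72 x 23 mm, lying, origin under its centre. Leave alone.
Things that resemble listed ones, but are neither listed nor needed, are in the scene too. Several things have the shape of the feeder; the one meant has the colours described above.

How it is judged:
On the way, in this order (a step that is already met when the one before it is completed fails the run):
1. pawl tipped up out of the teeth and back past its balance, the wheel still in its first notch (value of joint pawl above 1.3 rad and value of joint wheel between -0.25 and 0.2 rad), for 0.2 s.
2. wheel pushed backward one notch with the pawl up (value of joint pawl above 0.3 rad and value of joint wheel between 0.43 and 0.69 rad), for 0.2 s.
At the end, for the whole second after the job is handed in: The pawl is fully down (pawl angle below 0.05 rad) in the next notch back, that is with the wheel angle between 0.43 and 0.69 rad, and both are at rest (value of joint pawl below 0.05 rad and value of joint wheel between 0.43 and 0.69 rad and velocity of joint wheel between -0.05 and 0.05 rad/s and velocity of joint pawl between -0.05 and 0.05 rad/s); the robot touches nothing.
It fails at once if the bottle, slide box or torch was moved more than 20 mm (distance of any of small_blue_bottle, slide_box, pocket_torch from where it was at the start of the episode above 0.02 m).
It fails at once if the bottle, slide box or torch was lifted (height (world z) of any of small_blue_bottle, slide_box, pocket_torch above 0.01 m).
It fails at once if the wheel was fed forward out of its notch (value of joint wheel below -0.35 rad).
It fails at once if the finger post was gripped (held between the finger pads) (horizontal distance between the grasp point and wheel_post below 0.006 m and height (world z) of the grasp point below 0.095 m and contact force between the fingers and feeder above 0.5 N).
It fails at once if the pawl was gripped (held between the finger pads) (((x of the grasp point in the frame of pawl_hinge between -0.005 and 0.005 m and y of the grasp point in the frame of pawl_hinge between 0.022 and 0.038 m and z of the grasp point in the frame of pawl_hinge between 0.005 and 0.062 m) or distance between the grasp point and pawl_nose below 0.009 m) and contact force between the fingers and feeder above 0.5 N).
It also fails if it takes over 48 s, if anything falls off the work surface, if the arm or the gripper's body presses on something with over 40 N, if the wrist force passes 120 N, or if a joint passes its speed limit or range.

## Working session

There is one attempt and no reset: what is moved stays moved. The work goes in short steps, Python scripts to look and compute and a tool call to move; the robot and the scene stay as the last step left them, time stands still between calls to the robot, and variables do not carry over. Pictures are saved under pics/ and viewed, at most 10 in all, crops included, and the job is handed in when it is done.

Besides the shell and the picture viewer there is one more tool, called after ">>>" in YAML: its name, and indented under it one key for each argument. move_arm: Moves the arm, as the interface text tells. Its arguments: {"type":"object","properties":{"deltas":{"type":"array","items":{"type":"object","properties":{"tx":{"type":"number"},"ty":{"type":"number"},"tz":{"type":"number"},"turn":{"type":"number"}}}},"fingers":{"type":"number"},"grip_force":{"type":"number"}},"required":["deltas"]}

```bash
mkdir -p pics
cat > h.py <<'E'
import numpy as np, cv2
from rig import status, viewer, order
def cam(n):
    i=viewer.camera_info(n); return np.array(i["camera_matrix"]),np.array(i["camera_from_world"]),i
def proj(n,p):
    K,T,_=cam(n); c=T[:3,:3]@np.array(p,float)+T[:3,3]; c=np.array([c[0],-c[1],-c[2]]); u=K@c; return u[:2]/u[2]
def ray(n,uv,z):
    K,T,_=cam(n); d=np.linalg.inv(K)@np.array([uv[0],uv[1],1.]); d=np.array([d[0],-d[1],-d[2]])
    R=T[:3,:3]; o=-R.T@T[:3,3]; d=R.T@d; return o+d*(z-o[2])/d[2]
def snap(n,f):
    a=viewer.read_camera(n); cv2.imwrite('pics/'+f,a[:,:,::-1]); return a
E
python3 - <<'E'
from h import *
for n in("scene","top"):
    snap(n,n+"0.png"); K,T,i=cam(n); print(n,K.tolist(),(-T[:3,:3].T@T[:3,3]).round(3),[k for k in i])
print(status.observe())
E
```

```text
scene [[451.56663223929894, 0.0, 324.4246711364994], [0.0, 451.56663223929894, 245.1815276412717], [0.0, 0.0, 1.0]] [ 0.281 -0.7    0.712] ['camera_matrix', 'camera_from_world']
top [[477.1211400782002, 0.0, 310.9041186012127], [0.0, 477.1211400782002, 245.48064650650946], [0.0, 0.0, 1.0]] [ 0.387 -0.179  0.913] ['camera_matrix', 'camera_from_world']
{'t': 0.1, 'joints': array([ 1.31799393e+00,  4.23772909e-01,  1.63061167e+00, -3.64949508e-06,
        1.08860188e+00, -1.90335315e-02]), 'qd': array([ 0.00033091, -0.00196638, -0.00307978,  0.00035825,  0.0022307 ,
        0.00038276]), 'joint_efforts': array([-4.03673876e-04, -5.58429766e+01, -2.82443547e+01, -4.82440328e-05,
        3.02695975e-03,  6.75250772e-05]), 'tcp_pos': array([0.1447109 , 0.60775609, 0.4040187 ]), 'orientation': array([-3.14019904e+00, -2.32969402e-05,  2.90782547e+00]), 'force': array([-0.57924417,  0.36949782, -0.61154899]), 'moment': array([-0.0105076 , -0.01811502,  0.00327498]), 'finger_force': 0.0, 'finger_gap': 0.08526794769606899}
```

View pics/scene0.png

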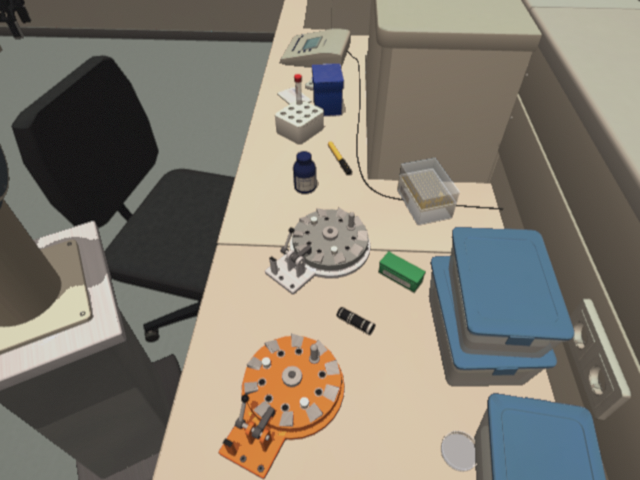

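View pics/top0.png

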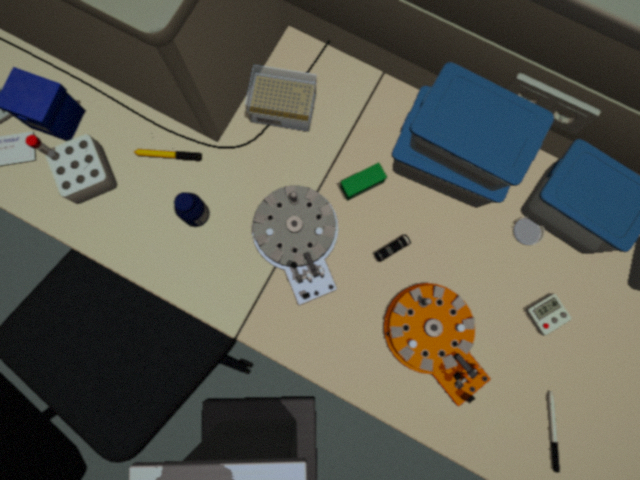

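The grey feeder is the target. Its hub is at about (294,223) in top and (330,233) in scene, with the tongue toward the bottom. I'll crop in closer.

Run:
```python
from h import *
a=cv2.imread('pics/top0.png')[175:310,240:350]; b=cv2.imread('pics/scene0.png')[195:300,255:380]
a=cv2.resize(a,None,fx=4.4,fy=4.4,interpolation=cv2.INTER_CUBIC); b=cv2.resize(b,None,fx=5.5,fy=5.5,interpolation=cv2.INTER_CUBIC)
a=cv2.resize(a,(0,0),fx=.8,fy=.8)
cv2.imwrite('pics/c1.png',b);cv2.imwrite('pics/c2.png',a)
for n,uv in(("top",(294,223.5)),("scene",(330,233))): print(ray(n,uv,.052))
```

```text
[ 0.57777106 -0.15009744  0.052     ]
[ 0.57382168 -0.15798864  0.052     ]
```

View pics/c1.png

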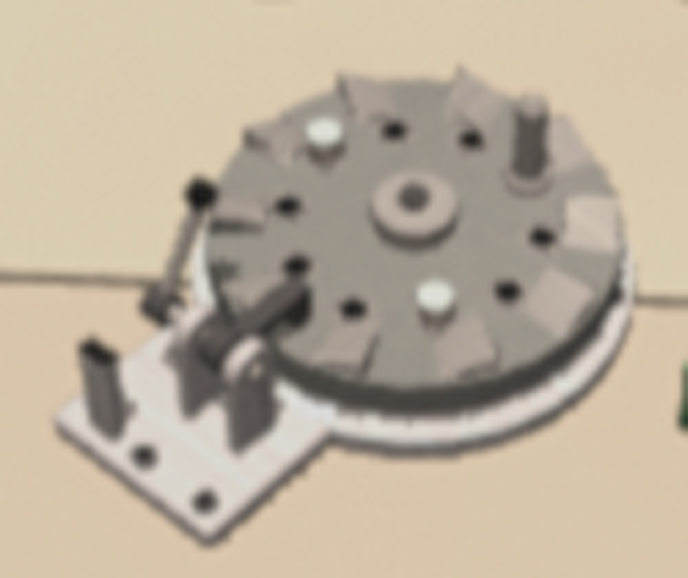

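View pics/c2.png

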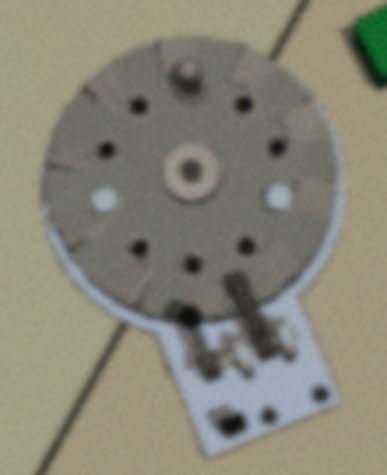

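The crops show the pawl down, with its black knob at about (293,264.5) in top and (291.5,230) in scene. The post top is at (293,195.5) and (352,213.5). I'll triangulate these and fit the feeder pose.

Run:
```python
from h import *
from scipy.optimize import least_squares
t=lambda u,v:(u/3.52+240-.4,v/3.52+175-.4); s=lambda u,v:(u/5.5+255-.4,v/5.5+195-.4)
P={'hub':((0,0,52),t(190,171),s(413,198)),'post':((48*np.cos(-.349),48*np.sin(-.349),82),t(187,71),s(533,102)),
'knob':((-77.5,30,91),t(187,315),s(201,193)),'rest':((-131,30,55),t(232,422),s(97,350))}
obs={}
for k,(m,a,b) in P.items():
    A=ray('top',a,m[2]/1e3);B=ray('scene',b,m[2]/1e3);print(k,A.round(4),B.round(4)); 
def W(p,m):
    c,s_=np.cos(p[2]),np.sin(p[2]); m=np.array(m)/1e3; return np.array([p[0]+c*m[0]-s_*m[1],p[1]+s_*m[0]+c*m[1],m[2]])
def res(p):
    r=[]
    for k,(m,a,b) in P.items():
        if k=='post': m=(48*np.cos(-.349+p[3]),48*np.sin(-.349+p[3]),82)
        r+=[*(proj('top',W(p,m))-a),*(proj('scene',W(p,m))-b)]
    return np.array(r)
for y0 in(0,1.5,-1.5,3):
    r=least_squares(res,[.575,-.154,y0,0]); print(r.x.round(4),r.cost.round(2))
    if r.cost<60: print(r.fun.round(1)); np.save('pose',r.x)
```

```text
hub [ 0.5784 -0.1493  0.052 ] [ 0.5763 -0.1519  0.052 ]
post [ 0.6241 -0.15    0.082 ] [ 0.6236 -0.1544  0.082 ]
knob [ 0.4971 -0.1477  0.091 ] [ 0.4951 -0.1489  0.091 ]
rest [ 0.4464 -0.168   0.055 ] [ 0.4448 -0.1684  0.055 ]
[ 0.5781 -0.1495  0.3614 -0.0483] 3.77
[ 0.1  0.1  0.2 -1.1  0.7 -1.1  0.3 -1.4  0.7  1.2 -0.  -0.  -0.1  0.8
 -0.1 -0.3]
[ 0.5781 -0.1495  0.3614 -0.0483] 3.77
[ 0.1  0.1  0.2 -1.1  0.7 -1.1  0.3 -1.4  0.7  1.2 -0.  -0.  -0.1  0.8
 -0.1 -0.3]
[ 0.5781 -0.1495  0.3614 -0.0483] 3.77
[ 0.1  0.1  0.2 -1.1  0.7 -1.1  0.3 -1.4  0.7  1.2 -0.  -0.  -0.1  0.8
 -0.1 -0.3]
[ 0.5781 -0.1495  0.3614 -0.0483] 3.77
[ 0.1  0.1  0.2 -1.1  0.7 -1.1  0.3 -1.4  0.7  1.2 -0.  -0.  -0.1  0.8
 -0.1 -0.3]
```

```bash
cat >> h.py <<'E'
def go(fx,fy,tipz,yaw=None):
    """tool-frame deltas (mm, deg) to put shut fingertips at feeder x,y,z (mm)"""
    from scipy.spatial.transform import Rotation as Ro
    p=np.load('pose.npy'); s=status.observe(); c,q=np.cos(p[2]),np.sin(p[2])
    t=np.array([p[0]+(c*fx-q*fy)/1e3,p[1]+(q*fx+c*fy)/1e3,tipz/1e3+.173])
    R=Ro.from_euler('xyz',s['orientation']).as_matrix(); y=s['orientation'][2]
    dt=((y-p[2]+np.pi)%(2*np.pi)-np.pi)
    print((fx,fy,tipz),'d',(R.T@(t-s['tcp_pos'])*1e3).round(1),'turn',np.degrees(dt).round(2))
def where():
    p=np.load('pose.npy'); s=status.observe(); c,q=np.cos(p[2]),np.sin(p[2]); d=(s['tcp_pos']-[p[0],p[1],.173])*1e3
    print('t',s['t'],'tip',(c*d[0]+q*d[1]).round(1),(-q*d[0]+c*d[1]).round(1),d[2].round(1),'F',s['force'].round(2),'gap',s['finger_gap'],'j',s['joints'].round(2))
E
python3 -c "
from h import *
where();go(-45,33,160)"
```

```text
t 0.1 tip -137.6 861.6 231.0 F [-0.58  0.37 -0.61] gap 0.08526794769606899 j [ 1.32  0.42  1.63 -0.    1.09 -0.02]
(-45, 33, 160) d [-541.3 -634.1   71.9] turn 145.9
```

>>> move_arm:
  deltas:
    - {"tx":-541,"ty":-634,"tz":0,"turn":80}
    - {"tx":-541,"ty":-634,"tz":0,"turn":80}
    - {"tx":-541,"ty":-634,"tz":0,"turn":80}
    - {"tx":-541,"ty":-634,"tz":0,"turn":80}
    - {"tx":-541,"ty":-634,"tz":0,"turn":80}
    - {"tx":-541,"ty":-634,"tz":0,"turn":80}
    - {"tx":-541,"ty":-634,"tz":0,"turn":80}
    - {"tx":-541,"ty":-634,"tz":0,"turn":80}
    - {"tx":-541,"ty":-634,"tz":0,"turn":80}
    - {"tx":-541,"ty":-634,"tz":0,"turn":80}
    - {"tx":-541,"ty":-634,"tz":0,"turn":80}
    - {"tx":-541,"ty":-634,"tz":0,"turn":80}
  fingers: -1

```text
t: 1.3
tcp_pos: [0.4182, 0.0717, 0.4048]
orientation: [3.141, -0.0, 1.511]
force: [1.4, 0.7, -0.5]
finger_gap: 0.0004
finger_force: 0.0
```

```bash
python3 -c "
from h import *
where();go(-45,33,160)"
```

```text
t 1.3 tip -71.3 263.5 231.8 F [ 1.35  0.65 -0.47] gap 0.00035343410222447565 j [0.14 0.12 2.05 0.   0.97 0.2 ]
(-45, 33, 160) d [-199.6  118.2   71.8] turn 65.89
```

>>> move_arm:
  deltas:
    - {"tx":-200,"ty":118,"tz":30,"turn":65.9}
    - {"tx":-200,"ty":118,"tz":30,"turn":65.9}
    - {"tx":-200,"ty":118,"tz":30,"turn":65.9}
    - {"tx":-200,"ty":118,"tz":72,"turn":65.9}
    - {"tx":-200,"ty":118,"tz":72,"turn":65.9}
    - {"tx":-200,"ty":118,"tz":72,"turn":65.9}
    - {"tx":-200,"ty":118,"tz":72,"turn":65.9}
    - {"tx":-200,"ty":118,"tz":72,"turn":65.9}
    - {"tx":-200,"ty":118,"tz":72,"turn":65.9}
    - {"tx":-200,"ty":118,"tz":72,"turn":65.9}

```text
t: 2.3
tcp_pos: [0.5237, -0.1328, 0.3326]
orientation: [-3.141, 0.0, 0.364]
force: [-0.1, -0.2, -0.8]
finger_gap: 0.0001
finger_force: 0.0
```

```bash
python3 -c "
from h import *
where();go(-45,33,75);go(-114,33,75)
b=snap('scene','s1.png')[130:290,230:410][:,:,::-1]
cv2.imwrite('pics/c3.png',cv2.resize(b,None,fx=3.5,fy=3.5,interpolation=cv2.INTER_CUBIC))"
```

```text
t 2.3 tip -45.0 34.8 159.6 F [-0.11 -0.25 -0.77] gap 9.656582945022925e-05 j [-0.27  0.4   1.87 -0.    0.87  0.94]
(-45, 33, 75) d [-0.   1.8 84.6] turn 0.16
(-114, 33, 75) d [-69.    1.6  84.6] turn 0.16
```

View pics/c3.png

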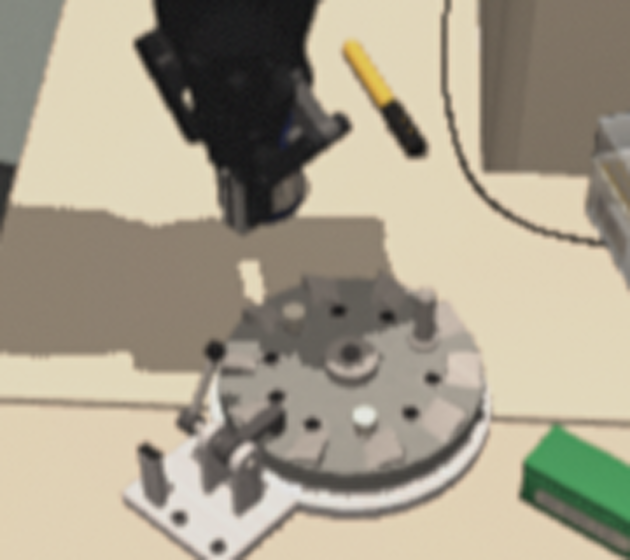

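The shut fingers hang above the wheel on the +x side of the knob. Next I descend and push the lever.

>>> move_arm:
  deltas:
    - {"ty":2,"tz":40}
    - {"ty":2,"tz":84}
    - {"ty":2,"tz":84}
    - {"tx":-10,"ty":2,"tz":84}
    - {"tx":-20,"ty":2,"tz":84}
    - {"tx":-30,"ty":2,"tz":84}
    - {"tx":-40,"ty":2,"tz":84}
    - {"tx":-50,"ty":2,"tz":84}
    - {"tx":-60,"ty":2,"tz":84}
    - {"tx":-69,"ty":2,"tz":84}
    - {"tx":-69,"ty":2,"tz":84}
    - {"tx":-69,"ty":2,"tz":84}

```text
validation failed for argument at $.de...
```

```bash
python3 -c "
from h import *
where()
b=snap('scene','s2.png')[130:290,230:410][:,:,::-1]
cv2.imwrite('pics/c4.png',cv2.resize(b,None,fx=3.5,fy=3.5,interpolation=cv2.INTER_CUBIC))"
```

```text
t 2.35 tip -44.9 34.9 159.7 F [-1.39 -0.84  0.5 ] gap -0.00011867655996284562 j [-0.27  0.4   1.87 -0.    0.87  0.94]
```

View pics/c4.png

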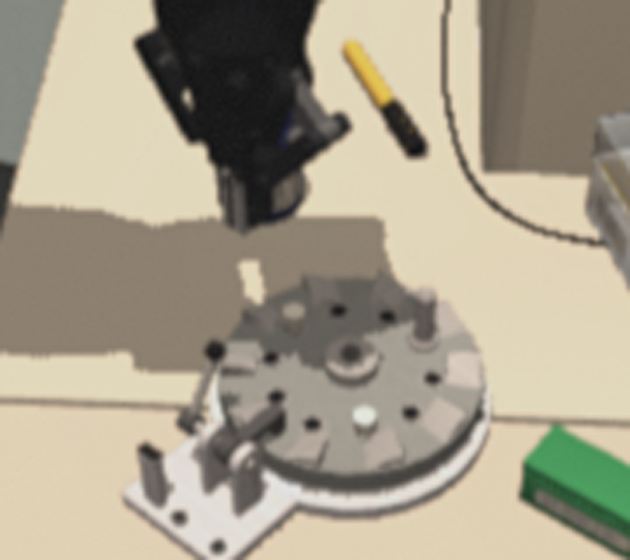

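That call was refused and the picture is unchanged: the arm didn't move. I'll resend it with every field filled in.

>>> move_arm:
  deltas:
    - {"tx":0,"ty":2,"tz":40,"turn":0}
    - {"tx":0,"ty":2,"tz":84,"turn":0}
    - {"tx":0,"ty":2,"tz":84,"turn":0}
    - {"tx":-10,"ty":2,"tz":84,"turn":0}
    - {"tx":-20,"ty":2,"tz":84,"turn":0}
    - {"tx":-30,"ty":2,"tz":84,"turn":0}
    - {"tx":-40,"ty":2,"tz":84,"turn":0}
    - {"tx":-50,"ty":2,"tz":84,"turn":0}
    - {"tx":-60,"ty":2,"tz":84,"turn":0}
    - {"tx":-69,"ty":2,"tz":84,"turn":0}
    - {"tx":-69,"ty":2,"tz":84,"turn":0}
    - {"tx":-69,"ty":2,"tz":84,"turn":0}

```text
t: 3.6
tcp_pos: [0.4599, -0.1593, 0.2488]
orientation: [3.142, -0.0, 0.361]
force: [0.3, -0.4, 0.8]
finger_gap: -0.0002
finger_force: 0.0
```

```bash
python3 -c "
from h import *
where();go(-114,33,160);go(46,-52,160);go(46,-52,60)
b=snap('scene','s3.png')[130:290,230:410][:,:,::-1]
cv2.imwrite('pics/c5.png',cv2.resize(b,None,fx=3.5,fy=3.5,interpolation=cv2.INTER_CUBIC))"
```

```text
t 3.6 tip -114.0 32.6 75.8 F [ 0.26 -0.4   0.82] gap -0.000171625700308639 j [-0.36  0.48  2.02  0.    0.64  0.85]
(-114, 33, 160) d [  0.   -0.4 -84.2] turn -0.03
(46, -52, 160) d [160.1  84.5 -84.2] turn -0.03
(46, -52, 60) d [160.1  84.5  15.8] turn -0.03
```

View pics/c5.png

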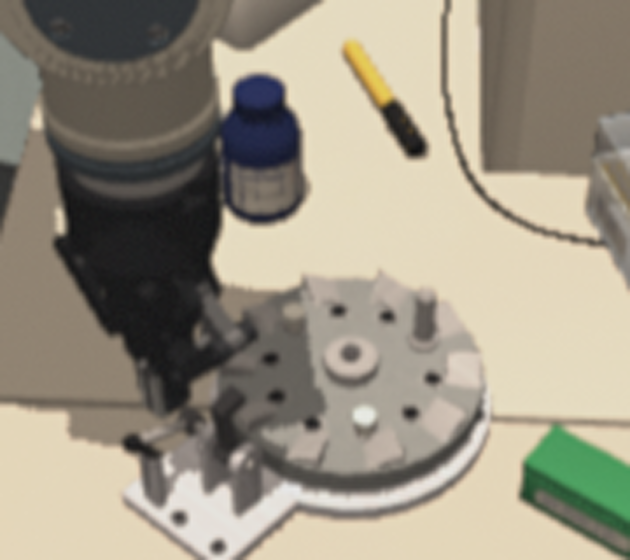

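The pawl is back: the lever lies on the rest pillar at crop (140,445) and the arm stands up. Now I move to the post.

>>> move_arm:
  deltas:
    - {"tx":0,"ty":0,"tz":-45,"turn":0}
    - {"tx":0,"ty":0,"tz":-84,"turn":0}
    - {"tx":160,"ty":84,"tz":-84,"turn":0}
    - {"tx":160,"ty":84,"tz":-84,"turn":0}
    - {"tx":160,"ty":84,"tz":-84,"turn":0}
    - {"tx":160,"ty":84,"tz":-84,"turn":0}
    - {"tx":160,"ty":84,"tz":-84,"turn":0}
    - {"tx":160,"ty":84,"tz":-40,"turn":0}
    - {"tx":160,"ty":84,"tz":0,"turn":0}
    - {"tx":160,"ty":84,"tz":15,"turn":0}
    - {"tx":160,"ty":84,"tz":15,"turn":0}

```text
t: 4.75
tcp_pos: [0.638, -0.1807, 0.2312]
orientation: [-3.138, 0.004, 0.361]
force: [-0.1, -0.3, 1.1]
finger_gap: 0.0
finger_force: 0.0
```

```bash
python3 -c "
from h import *
where();go(46,-13,60)"
```

```text
t 4.75 tip 45.0 -50.3 58.2 F [-0.05 -0.32  1.07] gap 2.723349910225993e-06 j [-0.29  0.69  1.62 -0.    0.83  0.92]
(46, -13, 60) d [  1.  -37.3  -1.7] turn 0.0
```

>>> move_arm:
  deltas:
    - {"tx":0,"ty":-6,"tz":0,"turn":0}
    - {"tx":0,"ty":-12,"tz":0,"turn":0}
    - {"tx":0,"ty":-18,"tz":0,"turn":0}
    - {"tx":0,"ty":-24,"tz":0,"turn":0}
    - {"tx":0,"ty":-30,"tz":0,"turn":0}
    - {"tx":0,"ty":-34,"tz":0,"turn":0}
    - {"tx":0,"ty":-38,"tz":0,"turn":0}
    - {"tx":0,"ty":-38,"tz":0,"turn":0}

```text
t: 5.55
tcp_pos: [0.6254, -0.1449, 0.2334]
orientation: [-3.14, 0.001, 0.362]
force: [0.6, -0.1, -0.5]
finger_gap: 0.0002
finger_force: 0.0
```

```bash
python3 -c "
from h import *
where()
b=snap('scene','s4.png')[150:290,230:410][:,:,::-1]
cv2.imwrite('pics/c6.png',cv2.resize(b,None,fx=4,fy=4,interpolation=cv2.INTER_CUBIC))
p=np.load('pose.npy')
c,q=np.cos(p[2]),np.sin(p[2])
for a in (0,.3,.45,.56,.67):
  for nm,ang,r,z in (('post',-.349+a,48,.082),('tubeL',-.349+a+1.885,50,.05),('tubeR',-.349+a-1.885,50,.05)):
    x,y=r*np.cos(ang),r*np.sin(ang); w=[p[0]+(c*x-q*y)/1e3,p[1]+(q*x+c*y)/1e3,z]
    u=proj('scene',w); print(a,nm,((u-[230,150])*4).round(0),end=' ')
  print()
"
```

```text
t 5.55 tip 45.8 -12.4 60.4 F [ 0.6  -0.08 -0.47] gap 0.00016542260642459067 j [-0.25  0.67  1.68  0.    0.8   0.96]
0 post [485. 244.] 0 tubeL [330. 272.] 0 tubeR [418. 395.] 
0.3 post [467. 228.] 0.3 tubeL [312. 289.] 0.3 tubeR [447. 387.] 
0.45 post [456. 222.] 0.45 tubeL [306. 298.] 0.45 tubeR [460. 381.] 
0.56 post [447. 218.] 0.56 tubeL [303. 306.] 0.56 tubeR [469. 376.] 
0.67 post [438. 214.] 0.67 tubeL [301. 314.] 0.67 tubeR [476. 370.]
```

View pics/c6.png

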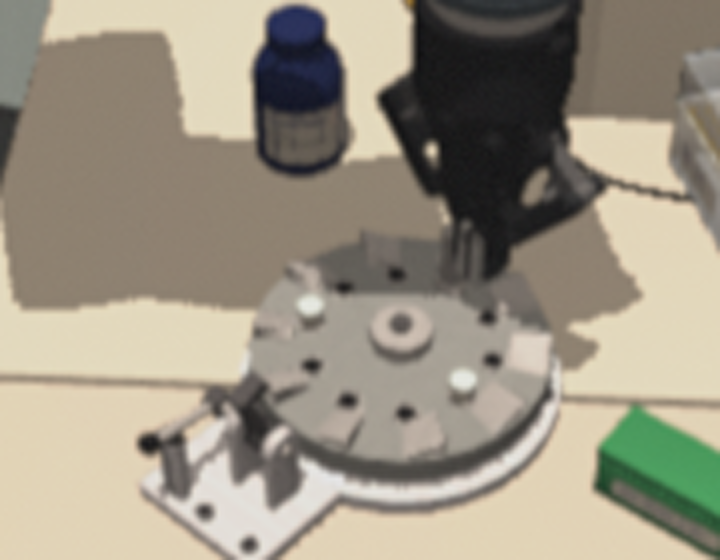

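The wheel is at about 0.5 rad: tubes at (463,380) and (310,306) agree with the model. I'll push 2 mm more to centre it, then back off and lift.

>>> move_arm:
  deltas:
    - {"tx":0,"ty":-2,"tz":0,"turn":0}
    - {"tx":0,"ty":-2,"tz":0,"turn":0}
    - {"tx":0,"ty":-2,"tz":0,"turn":0}
    - {"tx":0,"ty":-2,"tz":0,"turn":0}
    - {"tx":0,"ty":8,"tz":0,"turn":0}
    - {"tx":0,"ty":18,"tz":0,"turn":0}
    - {"tx":0,"ty":18,"tz":-45,"turn":0}
    - {"tx":0,"ty":18,"tz":-90,"turn":0}
    - {"tx":0,"ty":18,"tz":-100,"turn":0}
    - {"tx":0,"ty":18,"tz":-100,"turn":0}

```text
t: 6.6
tcp_pos: [0.6332, -0.1634, 0.3363]
orientation: [3.139, -0.004, 0.361]
force: [-0.8, 0.2, -0.9]
finger_gap: 0.0
finger_force: 0.0
```

```bash
python3 -c "
from h import *
where();go(-150,-6,160);go(-150,-6,75);go(-102,-6,75)"
```

```text
t 6.6 tip 46.6 -32.5 163.3 F [-0.81  0.21 -0.93] gap 8.442006597159642e-06 j [-0.27  0.54  1.61 -0.    0.98  0.94]
(-150, -6, 160) d [-196.6  -26.4    2.4] turn -0.04
(-150, -6, 75) d [-197.   -26.6   87.4] turn -0.04
(-102, -6, 75) d [-149.   -26.7   87.6] turn -0.04
```

>>> move_arm:
  deltas:
    - {"tx":-196,"ty":-26,"tz":0,"turn":0}
    - {"tx":-196,"ty":-26,"tz":0,"turn":0}
    - {"tx":-196,"ty":-26,"tz":0,"turn":0}
    - {"tx":-196,"ty":-26,"tz":0,"turn":0}
    - {"tx":-196,"ty":-26,"tz":0,"turn":0}
    - {"tx":-196,"ty":-26,"tz":0,"turn":0}
    - {"tx":-196,"ty":-26,"tz":40,"turn":0}
    - {"tx":-196,"ty":-26,"tz":80,"turn":0}
    - {"tx":-196,"ty":-26,"tz":85,"turn":0}
    - {"tx":-196,"ty":-26,"tz":85,"turn":0}
    - {"tx":-196,"ty":-26,"tz":85,"turn":0}

```text
t: 7.7
tcp_pos: [0.4408, -0.2076, 0.2496]
orientation: [3.141, -0.001, 0.362]
force: [-0.0, 0.1, 0.5]
finger_gap: 0.0
finger_force: 0.0
```

```bash
python3 -c "
from h import *
where();go(-100,-6,75)
b=snap('scene','s5.png')[150:290,230:410][:,:,::-1]
cv2.imwrite('pics/c7.png',cv2.resize(b,None,fx=4,fy=4,interpolation=cv2.INTER_CUBIC))"
```

```text
t 7.7 tip -149.0 -5.8 76.6 F [-0.03  0.15  0.54] gap 4.8430957151292146e-05 j [-0.46  0.48  2.02  0.    0.64  0.74]
(-100, -6, 75) d [49.   0.2  1.6] turn 0.03
```

View pics/c7.png

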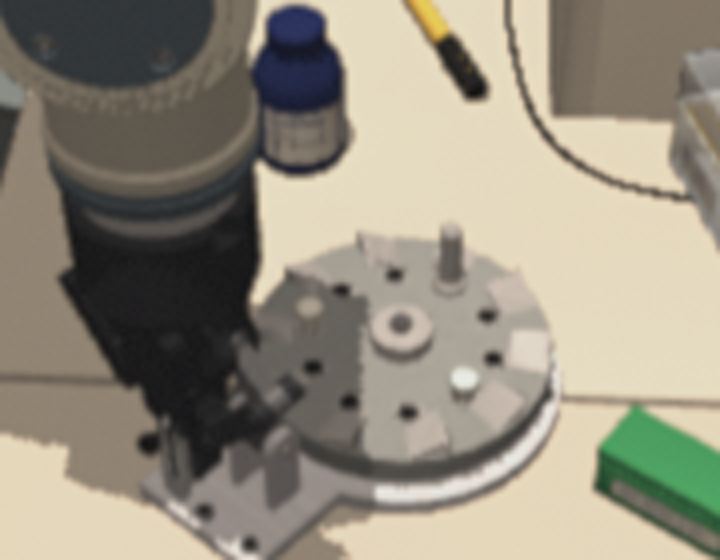

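The post is at (451,228), so the wheel is at about 0.53 rad. The fingertip is behind the standing pawl arm. Now I push +x, then lift away.

>>> move_arm:
  deltas:
    - {"tx":10,"ty":0,"tz":1,"turn":0}
    - {"tx":18,"ty":0,"tz":1,"turn":0}
    - {"tx":26,"ty":0,"tz":1,"turn":0}
    - {"tx":34,"ty":0,"tz":1,"turn":0}
    - {"tx":42,"ty":0,"tz":1,"turn":0}
    - {"tx":50,"ty":0,"tz":1,"turn":0}
    - {"tx":50,"ty":0,"tz":1,"turn":0}
    - {"tx":50,"ty":0,"tz":1,"turn":0}
    - {"tx":50,"ty":0,"tz":1,"turn":0}
    - {"tx":50,"ty":0,"tz":-40,"turn":0}
    - {"tx":50,"ty":0,"tz":-85,"turn":0}
    - {"tx":20,"ty":0,"tz":-120,"turn":0}

```text
t: 8.95
tcp_pos: [0.4602, -0.2005, 0.3711]
orientation: [3.139, -0.003, 0.363]
force: [0.2, -0.6, -0.1]
finger_gap: -0.0001
finger_force: 0.0
```

>>> move_arm:
  deltas:
    - {"tx":-50,"ty":0,"tz":-40,"turn":0}
    - {"tx":-100,"ty":0,"tz":-40,"turn":0}
    - {"tx":-100,"ty":0,"tz":-40,"turn":0}
    - {"tx":-100,"ty":0,"tz":-40,"turn":0}
    - {"tx":-100,"ty":0,"tz":-40,"turn":0}
    - {"tx":-100,"ty":0,"tz":-40,"turn":0}

```text
t: 9.55
tcp_pos: [0.3658, -0.2356, 0.4083]
orientation: [-3.141, 0.0, 0.362]
force: [0.6, -0.5, 0.1]
finger_gap: -0.0002
finger_force: 0.0
```

```bash
python3 -c "
from h import *
where()
b=snap('scene','s6.png')[195:300,255:380][:,:,::-1]
cv2.imwrite('pics/c8.png',cv2.resize(b,None,fx=5.5,fy=5.5,interpolation=cv2.INTER_CUBIC))"
```

```text
t 9.55 tip -229.1 -5.4 235.3 F [ 0.64 -0.55  0.06] gap -0.00023226924311754572 j [-0.6   0.13  2.03  0.    0.98  0.61]
```

View pics/c8.png

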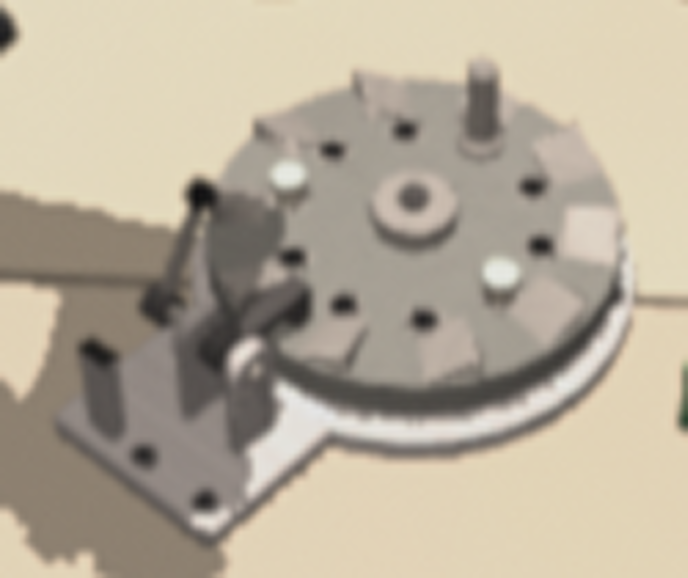

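The knob is back at (201,193), the same pixel as at the start with the pawl down. The post is at (482,66), one notch back, and the arm is clear.

```bash
python3 -c "
from rig import order
print(order.close_job())"
```

```text
the job is handed in; nothing more can be done
None
```

I handed the job in. The last picture shows the wheel one notch back (about 0.53 rad), the pawl down in the next notch and the arm clear; the judge's verdict was not returned.

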